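# Make up a glass order tray, tall bottles last

## Task

Make up the order tray on the glassworker's bench: first clear the graphite paddle off the tray onto the black mat, then load every green-glass lid, green-glass jar and amber bottle that is out on the bench upright, one to a cell, in order of height so nothing tall is in the way: all lids in the front row nearest the robot, then all jars in the middle row, and only then the bottles in the back row. Set the bottles down gently with the label of each turned to point at the scanner's window, and leave the tweezers, pencil, white bowl, corked jar and graphite block where they are; if a piece gets knocked out of place, put it right.

Things in the scene. Friction and masses are not known exactly. Their poses are not given: they have to be found in the camera images.
- tray: Fixed plywood kit tray, 190 x 190 mm, 18 mm high, floor 4 mm thick; 4 mm walls, as high as its sides, make 3 x 3 square cells 58 mm wide at 62 mm pitch. Origin: centre of underside. x points away from the robot, to the scanner: front row (nearest the robot) at x = -62 mm, middle row 0, back row (next to the scanner) +62 mm; cells of a row at y = -62, 0, +62 mm.
- scanner: Fixed label reader on a stand, about 90 x 84 mm and 130 mm high, standing on the bench just behind the tray's back row. Origin: centre of its foot, x points away from the tray.
- scanner_window (a point): Middle of the scanner's dark window, on its face towards the tray, 100 mm above the bench. It reads labels along the whole back row, if a label points at the window to within about 15 degrees.
- paddle: Graphite shaping paddle, 202 mm long, left lying flat across the tops of the tray's walls. Flat underside. Wooden handle 18 mm wide, 16 mm thick from x = -100 to +22 mm; dark blade 40 mm wide, 10 mm thick from x = +22 to +102 mm. Origin: on the underside near mid-length; x towards the blade, z up. 80 g, centre of mass about 20 mm from the origin towards the blade.
- mat: Fixed black mat, 280 x 140 x 4 mm, flat on the bench at the robot's right. Origin: centre of the underside (top at 4 mm), x along its length.
- lid1: Low green-glass lid: a disc 50 mm across and 8 mm thick, with a domed middle and a round knob on top, 18 mm across, between 20 and 38 mm above the underside (stem 13 mm across below it). Origin: centre of the underside, z up. 45 g. May be absent from an order (then None).
- lid2: Low green-glass lid: a disc 50 mm across and 8 mm thick, with a domed middle and a round knob on top, 18 mm across, between 20 and 38 mm above the underside (stem 13 mm across below it). Origin: centre of the underside, z up. 45 g. May be absent from an order (then None).
- lid3: Low green-glass lid: a disc 50 mm across and 8 mm thick, with a domed middle and a round knob on top, 18 mm across, between 20 and 38 mm above the underside (stem 13 mm across below it). Origin: centre of the underside, z up. 45 g. May be absent from an order (then None).
- jar1: Squat open green-glass jar, a round pot 52 mm across outside, 56 mm tall, wall 4 mm, base 6 mm. Origin: centre of the underside, z up. 85 g. May be absent (then None).
- jar2: Squat open green-glass jar, a round pot 52 mm across outside, 56 mm tall, wall 4 mm, base 6 mm. Origin: centre of the underside, z up. 85 g. May be absent (then None).
- jar3: Squat open green-glass jar, a round pot 52 mm across outside, 56 mm tall, wall 4 mm, base 6 mm. Origin: centre of the underside, z up. 85 g. May be absent (then None).
- bottle1: Tall closed amber-glass bottle, 141 mm: round body 42 mm across up to 90 mm, neck 23 mm, fixed black cap 28 mm across from 112 to 141 mm. White label with black bars on one side of the body, 48 mm up; a 9 mm paper strip runs from the cap's top middle down that side. Origin: centre of underside; z up; x points out through the label's middle. 130 to 210 g. Starts at any turn; may be absent (None).
- bottle2: Tall closed amber-glass bottle, 141 mm: round body 42 mm across up to 90 mm, neck 23 mm, fixed black cap 28 mm across from 112 to 141 mm. White label with black bars on one side of the body, 48 mm up; a 9 mm paper strip runs from the cap's top middle down that side. Origin: centre of underside; z up; x points out through the label's middle. 130 to 210 g. Starts at any turn; may be absent (None).
- tweezers: Bystander: steel tweezers, 150 mm long, 12 mm high, lying on the bench close in front of the robot. Origin mid-length, underside.
- pencil: Bystander: yellow pencil, 150 mm long, 8 mm thick, lying close in front of the robot. Origin mid-length, underside.
- crucible: Bystander: small white ceramic bowl, 60 mm across the rim, 34 mm high. Origin: centre of the underside.
- fritjar: Bystander: stock jar of blue glass with a cork stopper, 48 mm across, 62 mm high. Origin: centre of the underside.
- mould: Bystander: dark graphite block with three round marble hollows, 75 x 55 x 24 mm. Origin: centre of the underside.

How it is judged:
By the outcome, as a careful person would: the job done as asked, in the order asked, and still so for the second after the job is handed in, with the robot touching nothing.
Of lid1, lid2, lid3 only 2 to 3 are there at a start; the rules pass over those that are not, and their reading is None.
Of jar1, jar2, jar3 only 2 to 3 are there at a start; the rules pass over those that are not, and their reading is None.
Of bottle1, bottle2 only 1 to 2 are there at a start; the rules pass over those that are not, and their reading is None.
At some moment in a run one of lid1, lid2, lid3, jar1, jar2, jar3 may be knocked a few centimetres aside while the robot is not near it.
It also fails if it takes over 210 s, if anything falls off the work surface, if the arm or the gripper's body presses on something with over 40 N, if the wrist force passes 120 N, or if a joint passes its speed limit or range.

## Robot

A 6-joint arm with a two-finger parallel gripper is mounted at the origin on the work surface. World frame = base frame: x ahead of the robot, y to its left, z up, the work surface at z = 0. Lengths are in m, angles in rad, forces in N, time in s.
With the tool pointing down it reaches from about 0.3 to 0.825 m from the base axis. Payload 5.4 kg.
Tool frame: the origin (TCP) lies at the very end of the fingers, on their centre line; the grasp point (between the pads) lies 19 mm behind it; z points along the fingers, x is the direction in which the jaws open and shut, and the axes are right-handed (so a half turn about z gives the same grasp; the last joint's range is limited). The gripper opens to 92 mm and grips with 3 to 60 N. Pads are 20 mm wide; open, the fingers measure 128 mm over their backs; the gripper's body (75 mm by 189 mm) begins 69 mm behind the grasp point.
Start: joints at [1.015, 0.158, 1.597, -0, 1.386, -0.21], TCP at [0.195, 0.541, 0.215] pointing down, gripper open.
Joint ranges: [-2.91, 2.91], [-0.94, 2.29], [0.18, 2.7], [-1.29, 4.43], [0.17, 2.64], [-3, 3]. Speed limits (rad/s): [2.57, 2.57, 3.14, 3.14, 3.14, 3.14].

## Interface

Orientations are given as a rotation vector (axis times angle).
In Python, from workcell import bot gives the robot as it stands. Calls block until the motion is done:
- bot.goto(position, orientation): joint-space move of the TCP to a pose.
- bot.line_to(position, rot=None, max_speed=0.15): straight line of the TCP; rot=None keeps the orientation; max_speed is the mean speed in m/s.
- bot.set_joints(angles): joint-space move.
- bot.set_gripper(opening, newtons=None): opening from 0.0 (shut) to 1.0 (fully open); newtons is the grip in N (None keeps the last); returns when the fingers have stopped.
- bot.hold(seconds).
- bot.inverse_kinematics(position, orientation): joint angles nearest the present ones, or None.
- bot.read_camera(name): name is "side" or "top"; returns a dict with "pixels" (480x640x3 uint8, blue, green, red), "fx", "fy", "cx", "cy" (pixels), "R" (3x3) and "t" (3): a world point X has camera coordinates R X + t. Camera axes: x right, y down, z forward; pixel columns grow to the right and rows downward; lengths in m; the calibration is good to about 2 mm. A picture is of the moment at which its call begins. There is no depth.
A pose or a line that the arm cannot do raises bot.MotionError and nothing moves.
- bot.job_done(): hands the job in, once; it reports no verdict.
Readings, each from a call of its own:
- bot.current_clock(): time.
- bot.current_joints(): joint angles.
- bot.current_joint_vel(): joint speeds.
- bot.current_effort(): joint torques, N m.
- bot.current_ee_pos(): TCP position.
- bot.current_tool_rot(): TCP orientation.
- bot.current_contact_force(): force on the tool from outside, world axes, zero at the start.
- bot.current_ft_torque(): the same for the moment, N m.
- bot.current_opening(): opening from 0.0 (shut) to 1.0 (fully open).
Only numpy, scipy, OpenCV 4.12 (cv2) and the standard library are available. Lean on these libraries where they do the work, as an engineer would, in place of code of your own. Each camera call takes 0.05 s, during which the arm holds its last target. There are 200 camera calls.

## Working session

There is one attempt and no reset: what is moved stays moved. The work goes in short steps, each a Python script; the robot and the scene stay as the last script left them, time stands still between calls to the robot, and variables do not carry over. Pictures are saved under pics/ and viewed, about 12 in all and at most 16, crops included, and the job is handed in when it is done.

```bash
ls; mkdir -p pics; python3 - <<'E'
from workcell import bot
import cv2,numpy as np
for n in("top","side"):
    c=bot.read_camera(n); cv2.imwrite(f"pics/{n}0.png",c["pixels"]); print(n,c["fx"],c["fy"],c["cx"],c["cy"],np.round(c["R"],4).tolist(),np.round(c["t"],4).tolist(), (-c["R"].T@c["t"]).round(3))
print(bot.current_clock(),bot.current_tool_rot())
E
```

```text
pics
top 473.7084770169123 473.7084770169123 325.25754150651505 237.4919043202409 [[-0.0239, -0.9996, 0.0159], [-0.9907, 0.0215, -0.1342], [0.1338, -0.0189, -0.9908]] [-0.0118, 0.5599, 0.9431] [ 0.428 -0.006  1.01 ]
side 539.4869577495343 539.4869577495343 315.95233655340843 242.9632373345551 [[0.9903, -0.1384, 0.0133], [-0.0702, -0.5801, -0.8115], [0.1201, 0.8027, -0.5841]] [-0.5356, 0.1193, 1.2366] [ 0.39  -0.998  0.826]
0.1 [ 2.56996204e+00  1.80575883e+00 -2.35954452e-03]
```

View pics/top0.png

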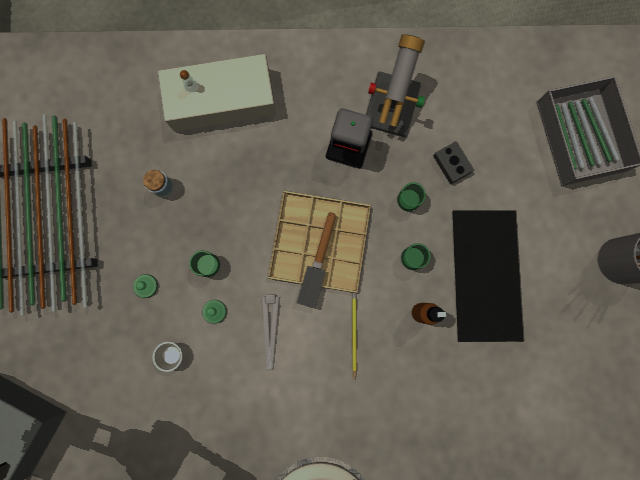

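View pics/side0.png

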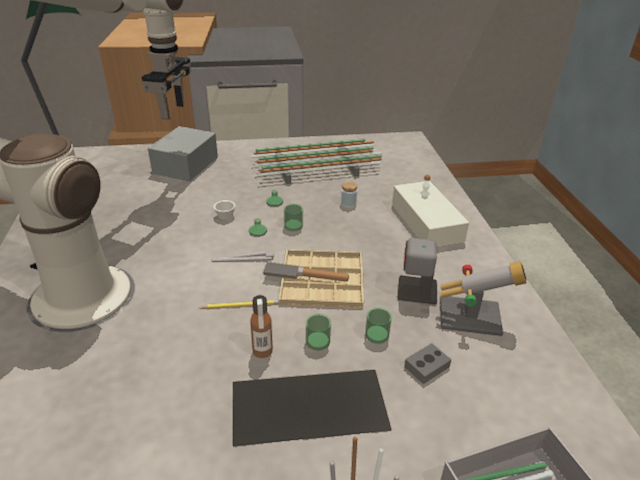

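The top view shows the paddle across the tray (blade at 312,287), lids at (145,286) and (214,312), and jars at (205,264), (411,197) and (416,257). The only bottle is at (430,314) with its strip facing right. The scanner is at (350,138) and the mat at (487,275). The side view agrees, so the order is 2 lids, 3 jars and 1 bottle.

```bash
cat > h.py <<'E'
from workcell import bot
import cv2,numpy as np
from scipy.spatial.transform import Rotation as Rn
def cast(c,uv,z):
    d=c["R"].T@np.array([(uv[0]-c["cx"])/c["fx"],(uv[1]-c["cy"])/c["fy"],1.]); o=-c["R"].T@c["t"]
    return (o+d*(z-o[2])/d[2])[:2]
def proj(c,X):
    p=c["R"]@np.asarray(X)+c["t"]; return np.array([c["fx"]*p[0]/p[2]+c["cx"],c["fy"]*p[1]/p[2]+c["cy"]])
def blobs(m,amin=80):
    m=cv2.morphologyEx(m.astype(np.uint8),cv2.MORPH_CLOSE,np.ones((5,5)))
    cs,_=cv2.findContours(m,cv2.RETR_EXTERNAL,cv2.CHAIN_APPROX_NONE)
    return [k for k in cs if cv2.contourArea(k)>amin]
def greens(c):
    """lids and jars in the top view: kind, xy, area px"""
    hsv=cv2.cvtColor(c["pixels"],cv2.COLOR_BGR2HSV)
    m=cv2.inRange(hsv,(60,90,25),(88,255,255)); out=[]
    for k in blobs(m>0,200):
        (u,v),(w,h),_=cv2.minAreaRect(k); p=cast(c,(u,v),0.015)
        if not(0.2<p[0]<0.75 and abs(p[1])<0.42 and max(w,h)<1.6*min(w,h)): continue
        mm=np.zeros(m.shape,np.uint8); cv2.drawContours(mm,[k],-1,1,-1)
        sd=hsv[...,2][mm>0]
        kind="jar" if np.percentile(sd,30)<75 else "lid"
        out.append((kind,cast(c,(u,v),0.028 if kind=="jar" else 0.006),(round(u),round(v)),round(w,1),round(h,1),np.percentile(sd,[10,30,50,90])))
    return out
def tool(yaw):  # tool down, jaw axis at yaw
    return (Rn.from_euler("z",yaw)*Rn.from_euler("x",np.pi)).as_rotvec()
E
python3 - <<'E'
from h import *
np.set_printoptions(precision=4,suppress=True)
c=bot.read_camera("top"); s=bot.read_camera("side"); im=c["pixels"]; hsv=cv2.cvtColor(im,cv2.COLOR_BGR2HSV)
for g in greens(c): print(*g)
def rects(name,lo,hi,z,box,amin=150):
    m=np.zeros(im.shape[:2],np.uint8);u0,v0,u1,v1=box
    m[v0:v1,u0:u1]=cv2.inRange(hsv,lo,hi)[v0:v1,u0:u1]
    for k in blobs(m>0,amin):
        b=cv2.boxPoints(cv2.minAreaRect(k)); w=np.array([cast(c,q,z) for q in b]); print(name,cv2.contourArea(k),b.round(0).tolist(),"\n",w, w.mean(0))
rects("tray",(15,60,110),(30,200,255),0.018,(255,180,385,305),2000)
rects("mat",(0,0,0),(180,255,28),0.004,(440,195,535,355),2000)
rects("handle",(0,100,40),(14,255,200),0.034,(290,200,350,280))
rects("blade",(0,0,30),(180,70,110),0.028,(292,255,330,310))
rects("bottle",(0,120,20),(14,255,200),0.05,(400,295,455,335))
rects("scannerTop",(0,0,0),(180,90,45),0.09,(320,100,380,175))
z=[cv2.resize(c["pixels"][a:b,u:v],(400,300),interpolation=cv2.INTER_CUBIC) for a,b,u,v in((285,345,390,470),(100,190,290,410),(180,315,250,430))]
z.append(cv2.resize(s["pixels"][285,None][:0] if 0 else s["pixels"][285:375,210:330],(400,300),interpolation=cv2.INTER_CUBIC))
cv2.imwrite("pics/crops.png",np.vstack([np.hstack(z[:2]),np.hstack(z[2:])]))
E
```

```text
lid [0.4135 0.2081] (215, 311) 20.5 21.2 [ 89.  103.  106.  112.8]
lid [0.4687 0.3522] (146, 286) 19.7 21.0 [ 78. 108. 111. 119.]
jar [0.5116 0.2264] (204, 264) 28.2 24.1 [ 41.   48.7 102.  119. ]
jar [ 0.5159 -0.2119] (415, 257) 24.7 28.0 [42. 60. 89. 92.]
jar [ 0.6447 -0.2089] (411, 196) 23.3 29.0 [42. 50. 78. 91.]
tray 6661.0 [[267.0, 278.0], [282.0, 190.0], [371.0, 204.0], [357.0, 292.0]] 
 [[ 0.4806  0.0983]
 [ 0.6676  0.066 ]
 [ 0.6315 -0.1247]
 [ 0.4457 -0.0876]] [ 0.5564 -0.012 ]
mat 8149.5 [[452.0, 211.0], [517.0, 208.0], [523.0, 340.0], [458.0, 343.0]] 
 [[ 0.616  -0.3017]
 [ 0.6191 -0.4437]
 [ 0.3385 -0.4335]
 [ 0.3362 -0.2967]] [ 0.4775 -0.3689]
handle 339.5 [[314.0, 261.0], [328.0, 212.0], [336.0, 214.0], [322.0, 263.0]] 
 [[ 0.5123 -0.0006]
 [ 0.6147 -0.0316]
 [ 0.6097 -0.0478]
 [ 0.5075 -0.0165]] [ 0.561  -0.0241]
blade 873.0 [[288.0, 301.0], [300.0, 257.0], [333.0, 266.0], [321.0, 310.0]] 
 [[ 0.4317  0.0549]
 [ 0.5208  0.0279]
 [ 0.4998 -0.0397]
 [ 0.4111 -0.0119]] [0.4658 0.0078]
bottle 304.5 [[411.0, 323.0], [412.0, 302.0], [437.0, 303.0], [436.0, 324.0]] 
 [[ 0.3817 -0.1921]
 [ 0.4233 -0.1968]
 [ 0.4191 -0.2466]
 [ 0.3774 -0.2416]] [ 0.4004 -0.2193]
scannerTop 876.5 [[321.0, 156.0], [344.0, 107.0], [381.0, 124.0], [359.0, 173.0]] 
 [[ 0.7177 -0.0197]
 [ 0.8197 -0.0678]
 [ 0.7819 -0.1426]
 [ 0.6808 -0.0936]] [ 0.75   -0.0809]
```

View pics/crops.png

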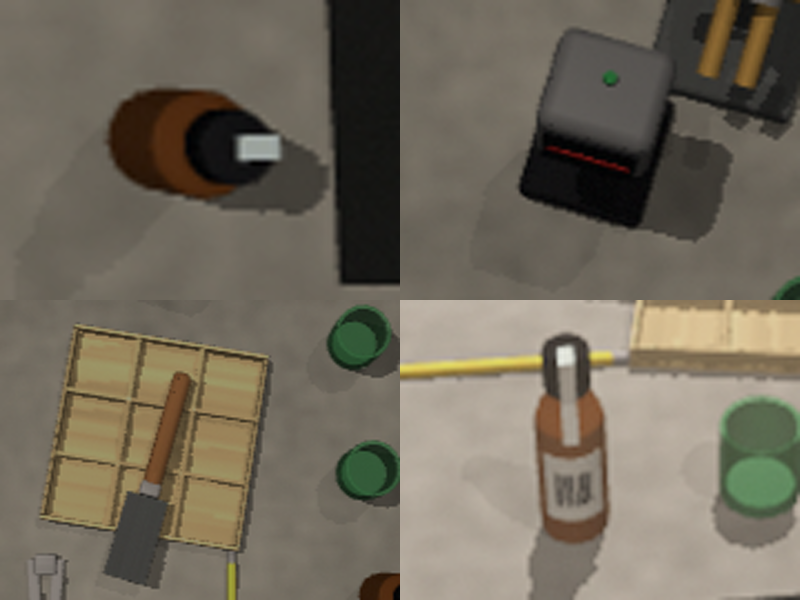

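The crops show three things. The strip on the bottle cap starts at the cap's middle, about (437,314.6), and points right, which is about -y. The paddle handle lies across cell walls. The scanner is yawed slightly relative to the tray. I'll move the paddle first.

```bash
cat >> h.py <<'E'
def go(x,y,z,yaw): bot.goto([x,y,z],tool(yaw))
def down(x,y,z,slow=0.05,lim=8,gap=0.03):
    """line down: fast to gap above z, then slow; returns contact force change"""
    bot.line_to([x,y,z+gap],max_speed=0.2); f0=np.array(bot.current_contact_force())
    bot.line_to([x,y,z],max_speed=slow); return np.array(bot.current_contact_force())-f0
def up(z,v=0.2):
    p=bot.current_ee_pos(); bot.line_to([p[0],p[1],z],max_speed=v)
def near(yaw,q1): # equivalent jaw yaw (mod pi) with smallest joint-6 angle
    return min((yaw+k*np.pi for k in(-2,-1,0,1,2)),key=lambda a:abs(a-q1))
E
python3 - <<'E'
from h import *
np.set_printoptions(precision=3,suppress=True)
y=np.radians(73.1); g=np.array([.516,-.011])+.004*np.array([-.957,.291])
bot.set_gripper(0.5,20)
go(*g,.16,y); print(down(*g,.021)); bot.set_gripper(0,20); print("open",bot.current_opening()*92)
up(.16); print(bot.current_opening()*92)
go(.50,-.372,.16,np.radians(88.5)); print(down(.50,-.372,.008)); bot.set_gripper(.4); up(.2)
print(bot.current_clock())
go(.40,-.30,.35,np.radians(30)) if 0 else None
c=bot.read_camera("top"); cv2.imwrite("pics/top1.png",c["pixels"])
for p in greens(c): print(p[:3])
hsv=cv2.cvtColor(c["pixels"],cv2.COLOR_BGR2HSV)
m=np.zeros(hsv.shape[:2],np.uint8); m[180:305,255:385]=cv2.inRange(hsv,(15,60,110),(30,200,255))[180:305,255:385]
k=max(blobs(m>0),key=cv2.contourArea); b=cv2.boxPoints(cv2.minAreaRect(k)); w=np.array([cast(c,q,.018) for q in b]); print("tray",w,w.mean(0))
for a in range(2): e=w[(a+1)%4]-w[a]; print(np.linalg.norm(e),np.degrees(np.arctan2(e[1],e[0])))
print("scan foot",cast(c,(327.5,157),0.005),cast(c,(360.5,168),.005),"head",cast(c,(333.5,136.6),.13),cast(c,(362,145),.13))
m=np.zeros(hsv.shape[:2],np.uint8); m[300:330,425:460]=cv2.inRange(hsv,(0,0,140),(180,80,255))[300:330,425:460]
for k in blobs(m>0,10): b=cv2.boxPoints(cv2.minAreaRect(k)); print("strip",b,[cast(c,q,.141) for q in b])
print("cap",cast(c,(437.4,314.6),.141))
E
```

```text
[-1.444 -0.92   0.77 ]
open 17.6681754363092
17.820413434462495
[-4.118  3.847  3.964]
10.5417
('lid', array([0.414, 0.208]), (215, 311))
('lid', array([0.469, 0.352]), (146, 286))
('jar', array([0.511, 0.226]), (204, 264))
('jar', array([ 0.516, -0.212]), (416, 257))
('jar', array([ 0.645, -0.209]), (411, 196))
tray [[ 0.481  0.098]
 [ 0.668  0.066]
 [ 0.632 -0.125]
 [ 0.446 -0.088]] [ 0.556 -0.012]
0.18975545890677953 -9.796433854424436
0.19407398473698795 -100.70623850241364
scan foot [ 0.742 -0.034] [ 0.716 -0.106] head [ 0.743 -0.043] [ 0.725 -0.098]
strip [[438. 312.]
 [445. 312.]
 [445. 316.]
 [438. 316.]] [array([ 0.404, -0.224]), array([ 0.404, -0.237]), array([ 0.397, -0.237]), array([ 0.397, -0.224])]
cap [ 0.4   -0.223]
```

View pics/top1.png

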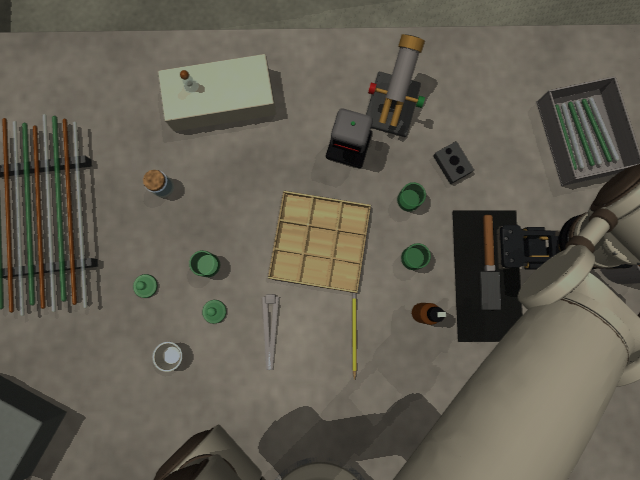

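The paddle lies flat on the mat with its handle at (488,238) and blade at (490,292). Nothing else has moved. Next come the lids, with the tray fitted again from its outline.

```bash
cat >> h.py <<'E'
def tray(c):
    hsv=cv2.cvtColor(c["pixels"],cv2.COLOR_BGR2HSV); m=np.zeros(hsv.shape[:2],np.uint8)
    m[180:305,255:385]=cv2.inRange(hsv,(15,60,110),(30,200,255))[180:305,255:385]
    k=max(blobs(m>0),key=cv2.contourArea)
    w=np.array([cast(c,q[0],.018) for q in k],np.float32)
    (x,y),s,a=cv2.minAreaRect(w); a=(a+45)%90-45
    return np.array([x,y]),a,s
T=None
def cell(i,j,T=(.5565,-.012),a=-10.3):
    r=np.radians(a); d=np.array([i*.062,j*.062]); return np.array(T)+[np.cos(r)*d[0]-np.sin(r)*d[1],np.sin(r)*d[0]+np.cos(r)*d[1]]
E
python3 - <<'E'
from h import *
np.set_printoptions(precision=4,suppress=True)
c=bot.read_camera("top"); print(tray(c)); t,a,_=tray(c)
y=np.radians(a+90)
up(.22)
for j in(1,0):
    c=bot.read_camera("top")
    L=[g[1] for g in greens(c) if g[0]=="lid" and np.linalg.norm(g[1]-t)>.13]; p=max(L,key=lambda q:q[1]); print([q for q in L])
    bot.set_gripper(.45,10)
    go(*p,.15,y); print("f",down(*p,.020)); bot.set_gripper(0,10); print("mm",bot.current_opening()*92)
    up(.15); print("mm",bot.current_opening()*92)
    q=cell(-1,j,t,a); go(*q,.15,y); print("f",down(*q,.025)); bot.set_gripper(.35); up(.15); print(bot.current_clock())
go(.40,.30,.25,y)
c=bot.read_camera("top"); cv2.imwrite("pics/top2.png",c["pixels"][150:400,100:500])
for p in greens(c): print(p[:3])
E
```

```text
(array([ 0.5562, -0.0121]), -10.647552490234375, (0.19006025791168213, 0.1892964392900467))
[array([0.4135, 0.2081]), array([0.4687, 0.3522])]
f [ 0.2398  1.2235 -0.2114]
mm 17.456211663583098
mm 17.737176114181576
f [ 0.9399 -0.055  -0.2835]
20.175
[array([0.4119, 0.2043])]
f [-0.238  -1.118   0.3274]
mm 17.60507997434012
mm 17.39113910873371
f [-0.1223 -0.5092 -0.0034]
27.425
('lid', array([ 0.4959, -0.0008]), (314, 270))
('lid', array([0.5068, 0.0583]), (286, 265))
('jar', array([0.5115, 0.2264]), (204, 264))
('jar', array([ 0.5167, -0.2132]), (416, 256))
('jar', array([ 0.6447, -0.2089]), (411, 196))
```

View pics/top2.png

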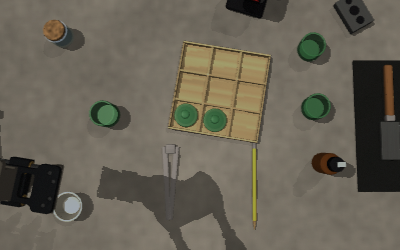

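Both lids are in front cells, at (286,265) and (314,270) in the full picture. Jars next. The scanner face is about 186 mm from the tray centre, so jaws along the tray's x axis will clear it.

```bash
python3 - <<'E'
from h import *
np.set_printoptions(precision=4,suppress=True)
t,a=np.array([.5562,-.0121]),-10.65
for j in(1,0,-1):
    c=bot.read_camera("top"); G=greens(c)
    J=[g[1] for g in G if g[0]=="jar" and np.linalg.norm(g[1]-t)>.15]
    print([(g[0],g[1]) for g in G])
    if j==1: p=max(J,key=lambda q:q[1])
    elif j==0: p=min([q for q in J if q[1]<0],key=lambda q:q[0])
    else: p=max([q for q in J if q[1]<0],key=lambda q:q[0])
    bot.set_gripper(.87,15); y=np.radians(90)
    go(*p,.17,y); print("f",down(*p,.030)); bot.set_gripper(0,15); print("mm",bot.current_opening()*92)
    up(.17); print("mm",bot.current_opening()*92)
    q=cell(0,j,t,a); go(*q,.17,np.radians(a)); print("f",down(*q,.0355)); bot.set_gripper(.63); up(.17); print(bot.current_clock())
go(.40,.30,.25,y)
c=bot.read_camera("top"); cv2.imwrite("pics/top3.png",c["pixels"][150:400,100:500])
for p in greens(c): print(p[:3])
E
```

```text
[('lid', array([ 0.4959, -0.0008])), ('lid', array([0.5068, 0.0583])), ('jar', array([0.5116, 0.2264])), ('jar', array([ 0.5159, -0.2119])), ('jar', array([ 0.6447, -0.2089]))]
f [-0.675   0.8566 -1.1825]
mm 52.26529227648971
mm 52.23261787577771
f [ 0.0859 -0.6258 -1.4981]
36.9417
[('lid', array([ 0.4958, -0.004 ])), ('jar', array([ 0.5158, -0.2117])), ('jar', array([ 0.6447, -0.2089]))]
f [ 0.3931  1.1859 -0.5773]
mm 50.937525117055806
mm 51.10204357988428
f [-0.9684  0.6031 -1.0653]
46.6833
[('lid', array([0.5091, 0.0638])), ('lid', array([0.5743, 0.0585])), ('jar', array([ 0.6447, -0.2089]))]
f [-1.2657  0.7797 -0.6771]
mm 51.45282162535308
mm 51.60713219701134
f [ 0.8607  1.6311 -0.5825]
56.05
('lid', array([ 0.4959, -0.0008]), (314, 270))
('lid', array([0.5057, 0.0583]), (286, 266))
('lid', array([ 0.5503, -0.0726]), (348, 243))
('lid', array([ 0.5641, -0.0108]), (318, 238))
('lid', array([0.5733, 0.0525]), (289, 234))
```

View pics/top3.png

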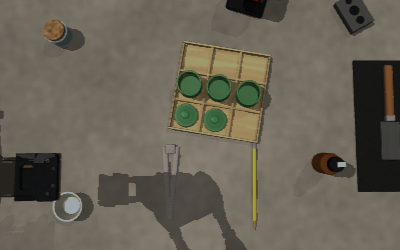

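```bash
python3 - <<'E'
from h import *
c=bot.read_camera("top"); s=bot.read_camera("side")
cv2.imwrite("pics/z3.png",np.hstack([cv2.resize(c["pixels"][180:305,255:385],(400,385),interpolation=3),cv2.resize(s["pixels"][235:320,265:375],(400,385),interpolation=3)]))
E
```

```text
(no output)
```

View pics/z3.png

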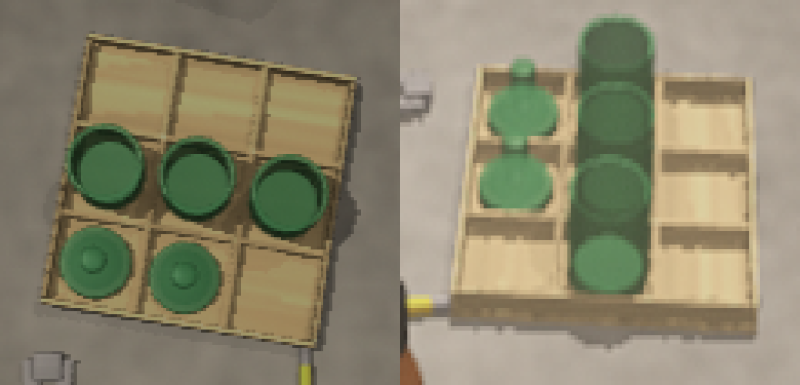

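Everything is seated upright: jars in the middle row, lids in the front row. Now the bottle.

```bash
python3 - <<'E'
from h import *
np.set_printoptions(precision=4,suppress=True)
t,a=np.array([.5562,-.0121]),-10.65
p=(.400,-.2235); lab=-91.4; q=cell(1,0,t,a); W=np.array([.733,-.0705]); d=W-q; want=np.degrees(np.arctan2(d[1],d[0])); print(q,want)
bot.set_gripper(.6,30); go(*p,.24,np.radians(lab+90)); print(down(*p,.106)); bot.set_gripper(0,30); print("mm",bot.current_opening()*92)
up(.30,.12); print("mm",bot.current_opening()*92)
go(*q,.30,np.radians(want+90)); bot.line_to([*q,.14],max_speed=.12); bot.hold(.3); f0=bot.current_contact_force()[2]
bot.line_to([*q,.1115],max_speed=.03); z=.1115
while z>.107 and bot.current_contact_force()[2]-f0<1.0:
    z-=.0005; bot.line_to([*q,z],max_speed=.01)
print("z",z,f0,bot.current_contact_force()[2]-f0)
bot.set_gripper(.45); bot.hold(.2); up(.30,.12); go(.40,.30,.30,np.radians(90)); print(bot.current_clock())
c=bot.read_camera("top"); s=bot.read_camera("side")
hsv=cv2.cvtColor(c["pixels"],cv2.COLOR_BGR2HSV); m=np.zeros(hsv.shape[:2],np.uint8); m[150:230,290:380]=cv2.inRange(hsv,(0,0,140),(180,60,255))[150:230,290:380]
for k in blobs(m>0,10):
    w=np.array([cast(c,v[0],.145) for v in k],np.float32); r=cv2.minAreaRect(w); print("strip",r,cv2.boundingRect(k))
for g in greens(c): print(g[:3])
cv2.imwrite("pics/z4.png",np.hstack([cv2.resize(c["pixels"][120:305,255:385],(400,569),interpolation=3),cv2.resize(s["pixels"][195:320,265:445],(400,569),interpolation=3)]))
cv2.imwrite("pics/top4.png",c["pixels"])
E
```

```text
[ 0.6171 -0.0236] -22.054448937959336
[0.1866 0.9133 0.0449]
mm 27.241336535907564
mm 27.623655791435475
z 0.11 -0.9038135992889326 1.536620132333638
72.125
strip ((0.6246992945671082, -0.026671405881643295), (0.007679457776248455, 0.014489633962512016), 70.52587127685547) (324, 191, 6, 9)
('lid', array([ 0.4949, -0.0008]), (314, 270))
('lid', array([0.5068, 0.0583]), (286, 265))
('lid', array([ 0.5479, -0.0719]), (347, 244))
('lid', array([ 0.5632, -0.0102]), (318, 238))
('lid', array([0.5733, 0.0525]), (289, 234))
```

View pics/z4.png

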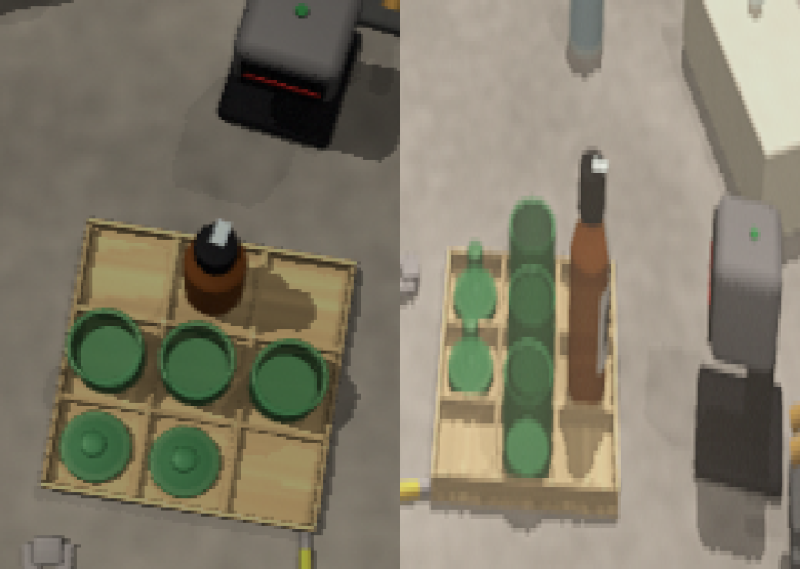

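View pics/top4.png

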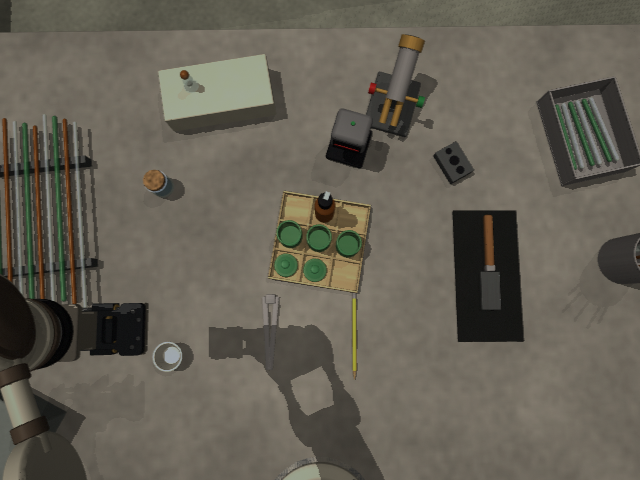

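The tray is complete. The strip heading is about -19.5°, against -22° wanted. The bystanders are where they were. I'll do one last check of positions after a short wait, then hand in.

```bash
python3 - <<'E'
from h import *
a=bot.read_camera("top")["pixels"]; bot.hold(2); c=bot.read_camera("top")
d=cv2.absdiff(a,c["pixels"])[140:330,130:530].max(); print("max pixel change",d)
if d<60: bot.job_done(); print("handed in",bot.current_clock())
E
```

```text
max pixel change 86
```

```bash
python3 - <<'E'
from h import *
c=bot.read_camera("top"); a=cv2.imread("pics/top4.png")
m=cv2.absdiff(a,c["pixels"]).max(2); v,u=np.where(m[140:380,150:530]>40); print(len(u), u.min()+150,u.max()+150,v.min()+140,v.max()+140) if len(u) else print("none")
bot.hold(.5); e=cv2.absdiff(bot.read_camera("top")["pixels"],c["pixels"])[140:330,130:530].max(); print("now",e)
for g in greens(c): print(g[:3])
cv2.imwrite("pics/z5.png",cv2.resize(c["pixels"][150:400,120:540],(800,476),interpolation=3))
E
```

```text
42 209 324 325 373
now 6
('lid', array([ 0.49591246, -0.00077656]), (314, 270))
('lid', array([0.50680009, 0.05833412]), (286, 265))
('lid', array([ 0.54719015, -0.07072365]), (347, 245))
('lid', array([ 0.56295139, -0.01044522]), (318, 238))
('lid', array([0.57332756, 0.05246092]), (289, 234))
```

View pics/z5.png

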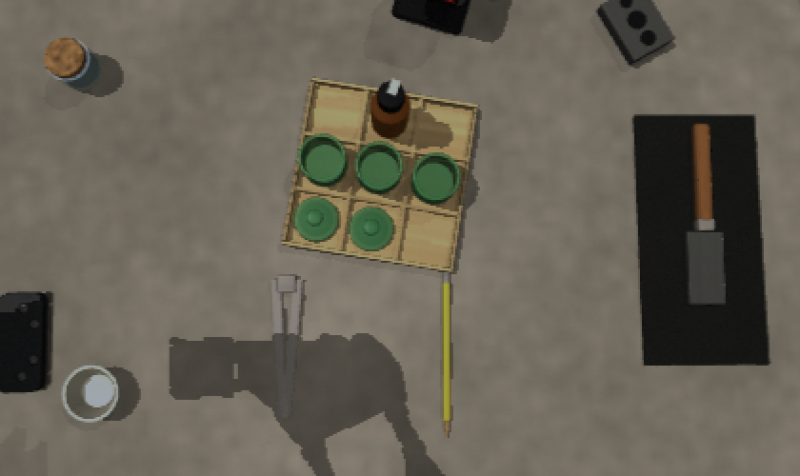

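The pixels that changed were all at the arm's shadow edge as the arm settled. Every piece is still in place and the picture is now still, so I'm handing in.

```bash
python3 -c "
from workcell import bot
bot.job_done(); print(bot.current_clock())"
```

```text
the job is handed in; nothing more can be done
the job is handed in; nothing more can be done
```

The order tray is made up and I handed the job in at about 75 s on the robot's clock. I moved the paddle onto the black mat first. Then I loaded 2 lids in the front row, 3 jars in the middle row and the one bottle out on the bench in the back-row centre cell, in that order.

**Last checks:**
- **Pieces:** in the last pictures every piece stands upright in its own cell. The bottle touched down at about 1.5 N.
- **Label:** it points at about -19.5°, and the bearing to the scanner window is about -22°. The 2.5° gap is well inside the 15° limit. I estimated the window's position from the scanner's front edge, so the bearing is only good to a few degrees.
- **Bystanders:** the tweezers, pencil, white bowl, corked jar and graphite block look unmoved in the pictures.
- **Knocks:** I saw no piece get knocked aside, so nothing needed putting right.

**Checks that disagreed:**
- **Change check:** my first before-and-after picture comparison went over its limit and stopped the hand-in. When I looked again, the only changes were near the arm's shadow, and a repeat comparison showed a still scene.
- **Jar colours:** once the jars were in the tray, my colour check labelled them as lids. The pictures show clearly that they are jars in the right row.

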